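Shut and lock the dust filter box

TASK

Shut the lid of the dust filter box, then fasten it with its quarter-turn wing fastener: line the wing up with the slot in the lid, push it fully home, and turn it a full quarter turn clockwise (seen from above) so that it locks. Let go, and leave the specimen tray, the marker and the brush where they are.

Things in the scene. Friction and masses are not known exactly. Their poses are not given: they have to be found in the camera images.
- filter_box: Grey sheet-metal box with an aluminium lid, fixed to the table: 170 mm deep (x), 200 mm wide (y), rim 86 mm above the table. Origin: centre of its underside. Its x axis points to the hinged rear side, y to its left side (black hose stub, 28 mm long), z up. Yaw within 0.35 rad. The slot in the lid runs along the box's y.
- lid (a joint): Lid angle (rad): 0 shut, grows as it opens; starts 0.3 to 0.55, stays where it is left (stiff hinge; about 3 N from above, 130 mm forward of the hinge, shuts it). Hinge line along the box's y at x = +85, z = 86 mm in the box's frame; the lid is a flat plate reaching 180 mm forward of it, 102 mm to each side; shut, its top is 90 mm above the table.
- lid_lip (a point): Middle of the lid's front edge, on its top face; carries the lid's axes (x to the hinge, z out of its top). Shut, it lies 95 mm forward of the box's centre and 90 mm above the table.
- plunger (a joint): How far the fastener is pushed in (m): 0 out (start), 0.0245 home; about 4 N of friction, no spring, stays put. A cross pin (42 x 9 mm, parallel to the wing) must pass a slot (50 x 15.5 mm, in a dark frame 2 mm proud of the lid) and an equal slot just below in the box: only with the lid shut and the wing in line (within 0.15 rad is easy). It turns freely again only when home.
- wing (a joint): Turn of the wing (rad), growing clockwise seen from above. 0: wing in line with the slot (along the box's y). Starts at -1.25 to -0.55, so it is turned clockwise to line up; stays where it is left (friction 0.06 N m). Stop at +1.57: locked, wing along the box's x.
- wing_grip (a point): Centre of the fastener's wing: upright dark steel bar, 64 mm long (own y axis), 12 mm thick (x), 26 mm high (z), over the slot, 35 mm forward of the box's centre (120 mm forward of the hinge). Lid shut: this centre is 132.5 mm above the table when out, 108 mm when home; the wing's underside is then 5 mm over the lid, 3 mm over the slot's frame.
- specimen_tray: Small open cardboard tray with a specimen in it, 65 x 85 x 23 mm, left of the box. Bystander. Origin: centre of its underside.
- marker: Grey and black marker pen, 135 mm long, 18 mm thick, lying right of the box. Bystander.
- brush: Brush with a reddish handle, 165 mm long, lying right of the box towards its rear. Bystander.

How it is judged:
By the outcome, as a careful person would: the job done as asked, in the order asked, and still so for the second after the job is handed in, with the robot touching nothing.
It also fails if it takes over 42 s, if anything falls off the work surface, if the arm or the gripper's body presses on something with over 40 N, if the wrist force passes 120 N, or if a joint passes its speed limit or range.

ROBOT

A 6-joint arm with a two-finger parallel gripper is mounted at the origin on a cart in front of the work surface, level with it; the furniture and walls round the work are solid. World frame = base frame: x ahead of the robot, y to its left, z up, the work surface at z = 0. Lengths are in m, angles in rad, forces in N, time in s.
With the tool pointing down it reaches from about 0.35 to 0.725 m from the base axis. Payload 6 kg.
Tool frame: the origin (TCP) lies midway between the tips of the shut fingers; the grasp point (between the pads) lies behind it (ctrl.grasp_offset is the z of the grasp point in the tool frame, in m); z points along the fingers, y is the line along which they close (so a half turn about z gives the same grasp; the last joint's range is limited). The gripper opens to 85 mm and grips with 20 to 120 N. Pads are 22 mm wide; open, the fingers measure 114 mm over their backs; the gripper's body (76 mm by 85 mm) begins 54 mm behind the grasp point. The pads swing forward as they close: fully open they stand 13 mm farther back than shut.
Start: joints at [1.604, 0.04, 0.085, 0, -1.615, -0.334], TCP at [0.178, 0.573, 0.231] pointing down, gripper open.
Joint ranges: [-2.56, 2.56], [-1.29, 2.01], [-1.08, 1.49], [-3.29, 1.98], [-2.81, -0.18], [-2.99, 2.99]. Speed limits (rad/s): [2.57, 2.57, 3.01, 3.14, 3.14, 3.14].

INTERFACE

Orientations are given as a 3x3 rotation matrix whose columns are the frame's x, y, z axes.
In Python, from plant import ctrl gives the robot as it stands. The module is installed in compiled form; this text tells all that it offers.
- The arm moves only by the tool carry_out, never from a script. Its argument "commands" is a list that holds one entry, the list of rows, each a list of 4 numbers: the shift along the world's x, y, z scaled (see below), then the turn about the world's z scaled (see below). In form: [[[dx, dy, dz, twist], ...]]. A call has 1 to 8 rows; each row shifts and turns the commanded pose from where the row before left it; what a row does not reach is not made up. The controller multiplies each number of a shift by 4 cm and each number of a turn by 0.08 rad. A row lasts 1/12 s, in which the tool goes at most 41.7 mm and 7.16 degrees, less where a joint would pass 70% of its speed; a pose out of reach is approached as far as the arm can. A call with a number of a shift or a turn outside -1 to 1 is refused whole. A call with a gripper value outside its range is refused whole. "claw" is the opening, from 0 (shut) to 1 (fully open), set as the call begins (left out, the last holds). The fingers move at their own pace and stop on an object; "force" is the grip in N (left out, the last holds). Time passes only in rows, so rows that do not move let the fingers close. It gives the time, the measured TCP pose, the force, the opening and the grip force at its end, in the units of the state.
- ctrl.get_state(): the state, without advancing time (a new reading comes with each control period).
- ctrl.snapshot(name): name is "scene" or "top" or "wrist"; returns the picture (400x640x3 uint8, blue, green, red); there is no depth.
- ctrl.camera_info(name): a dict with "fx", "fy", "cx", "cy" (pixels), "dist" ([k1, k2, p1, p2, k3] as OpenCV has them; the pictures are not rectified), "extrinsics" (4x4, takes a point from world to camera coordinates); the wrist camera has in their place "hand_eye" (4x4, takes a point from camera to tool coordinates, whose origin is the TCP and whose axes are the flange's). Camera axes: x right, y down, z forward; pixel columns grow to the right and rows downward; lengths in m; the calibration is good to about 2 mm. A picture is of the moment at which its call begins: read the wrist's pose just before it. camera_info takes no time and is no camera call.
- ctrl.job_done(): hands the job in; it is judged then, once.
Trained networks look in the newest picture that a camera, given by its name, has taken for a name from the list of things; names that differ only in an ending like _2 or _b are one class to them, and where a whole thing is asked for, a point or a joint stands for the part that bears it (a point fixed in the world has none). Each returns a list of dicts, best first, with "conf" (0 to 1); they miss things now and then, are a little off and sometimes report something else, mostly with a low value. They report only what shows in the picture. A call takes as long as a camera call.
- ctrl.search_frame(camera, name): "rect" ([left, top, right, bottom] in pixels, round what is visible of it).
- ctrl.cut_out(camera, name): "pixels" (400x640 bool, what is visible of it) and "rect" ([left, top, right, bottom] in pixels, round what is visible of it).
- ctrl.landmark_of(camera, name): "location" ([row, column] in pixels: a listed point, or the origin of a listed thing).
The state is a dict: "clock": time; "joint_positions": joint angles; "dq": joint speeds; "joint_efforts": joint torques, N m; "tcp_pos": TCP position; "orientation": TCP orientation; "force": force on the tool from outside, world axes, zero at the start; "wrist_torque": the same for the moment, N m; "grip_width": finger opening in m; "finger_force": force on a finger pad.
Only numpy, scipy, OpenCV 4.12 (cv2) and the standard library are available. Lean on these libraries where they do the work, as an engineer would, in place of code of your own. Each camera call takes 0.05 s, during which the arm holds its last target. There are 200 camera calls.

## Working session

There is one attempt and no reset: what is moved stays moved. The work goes in short steps, Python scripts to look and compute and a tool call to move; the robot and the scene stay as the last step left them, time stands still between calls to the robot, and variables do not carry over. Pictures are saved under pics/ and viewed, at most 10 in all, crops included, and the job is handed in when it is done.

Besides the shell and the picture viewer there is one more tool, called as name([rows], argument=value, ...), one row to a line, values as JSON. carry_out: Moves the arm, as the interface text tells. Shifts and turns lie within -1 to 1; 1 stands for 4 cm of shift or 0.08 rad of turn. Its arguments: {"type":"object","properties":{"commands":{"type":"array","items":{"type":"array","items":{"type":"array","items":{"type":"number","minimum":-1,"maximum":1}}}},"claw":{"type":"number"},"force":{"type":"number"}},"required":["commands"]}

```bash
mkdir -p pics
cat > h.py <<'E'
import numpy as np, cv2
from plant import ctrl
def K(n):
    c=ctrl.camera_info(n); return c,np.array([[c['fx'],0,c['cx']],[0,c['fy'],c['cy']],[0,0,1]]),np.array(c['dist'],float)
def w2c(n,s=None):
    c,_,_=K(n)
    if n!='wrist': return np.array(c['extrinsics'])
    s=s or ctrl.get_state(); T=np.eye(4); T[:3,:3]=s['orientation']; T[:3,3]=s['tcp_pos']
    return np.linalg.inv(T@np.array(c['hand_eye']))
def ray(n,rc,s=None):
    c,k,d=K(n); E=np.linalg.inv(w2c(n,s))
    p=cv2.undistortPoints(np.array([[[rc[1],rc[0]]]],float),k,d)[0,0]
    return E[:3,3],E[:3,:3]@np.array([p[0],p[1],1])
def atz(n,rc,z,s=None):
    o,v=ray(n,rc,s); return o+v*(z-o[2])/v[2]
def proj(n,P,s=None):
    c,k,d=K(n); E=w2c(n,s); return cv2.projectPoints(np.atleast_2d(np.array(P,float)),cv2.Rodrigues(E[:3,:3])[0],E[:3,3],k,d)[0][:,0]
def tri(obs):
    A=np.zeros((3,3));b=np.zeros(3)
    for o,v in obs:
        v=v/np.linalg.norm(v);M=np.eye(3)-np.outer(v,v);A+=M;b+=M@o
    P=np.linalg.solve(A,b); return P,[np.linalg.norm(np.cross(P-o,v/np.linalg.norm(v))) for o,v in obs]
E
python3 - <<'E'
from h import *
np.set_printoptions(precision=4,suppress=True)
ims={n:ctrl.snapshot(n) for n in ('scene','top')}
cv2.imwrite('pics/a.png',ims['scene']);cv2.imwrite('pics/b.png',ims['top'])
for nm in ('filter_box','lid_lip','wing_grip','specimen_tray','marker','brush'):
    r={}
    for n in ims:
        l=ctrl.landmark_of(n,nm)
        if l: r[n]=ray(n,l[0]['location']); print(nm,n,l[0]['conf'],np.array(l[0]['location']),atz(n,l[0]['location'],0))
    if len(r)==2: print(tri(list(r.values())))
print(ctrl.get_state(),ctrl.grasp_offset)
E
```

```text
filter_box scene 0.83 [230.  346.5] [0.5678 0.0956 0.    ]
filter_box top 0.73 [196.2 340.3] [0.5737 0.1034 0.    ]
(array([ 0.5761,  0.1025, -0.0118]), [np.float64(0.0002050262145735909), np.float64(0.00020502621457354445)])
lid_lip scene 0.81 [183.9 316.5] [0.6383 0.2652 0.    ]
lid_lip top 0.91 [216.5 336.4] [0.5207 0.1141 0.    ]
(array([0.4978, 0.1235, 0.1713]), [np.float64(3.0377468558119117e-05), np.float64(3.037746855815588e-05)])
wing_grip scene 0.64 [162.9 350.4] [0.7719 0.2598 0.    ]
wing_grip top 0.57 [177.6 341.9] [0.6231 0.0985 0.    ]
(array([0.5824, 0.1099, 0.184 ]), [np.float64(0.0020272178919216012), np.float64(0.0020272178919216507)])
specimen_tray scene 0.6 [198.7 230.7] [0.4425 0.3847 0.    ]
specimen_tray top 0.81 [247.1 224.9] [0.4429 0.3984 0.    ]
(array([ 0.4465,  0.3994, -0.0127]), [np.float64(0.0032967510321138703), np.float64(0.0032967510321138837)])
marker scene 0.75 [311.8 374. ] [ 0.4419 -0.0869  0.    ]
marker top 0.77 [250.5 416.7] [ 0.4322 -0.0907  0.    ]
(array([ 0.4333, -0.0893,  0.0125]), [np.float64(0.0023766922013037876), np.float64(0.00237669220130389)])
brush scene 0.57 [242.5 435.2] [ 0.6799 -0.0781  0.    ]
brush top 0.72 [155.9 411.7] [ 0.6822 -0.0883  0.    ]
(array([ 0.6768, -0.0831,  0.008 ]), [np.float64(0.004215584641140157), np.float64(0.004215584641139972)])
{'clock': 0.7, 'joint_positions': array([ 1.6037,  0.0402,  0.0848, -0.    , -1.6155, -0.3337]), 'dq': array([-0.0004,  0.0004, -0.002 ,  0.0015,  0.0024,  0.    ]), 'joint_efforts': array([ -0.0001, -36.7819,  34.7376,   6.9317,  -0.001 ,  -0.    ]), 'tcp_pos': array([0.1777, 0.573 , 0.2313]), 'orientation': array([[ 0.9551, -0.2963, -0.    ],
       [-0.2963, -0.9551, -0.0001],
       [ 0.    ,  0.0001, -1.    ]]), 'force': array([ 0.4007,  0.8912, -0.3022]), 'wrist_torque': array([0.019 , 0.0214, 0.0334]), 'finger_force': 0.0, 'grip_width': 0.08538879724916} -0.0187
```

View pics/a.png

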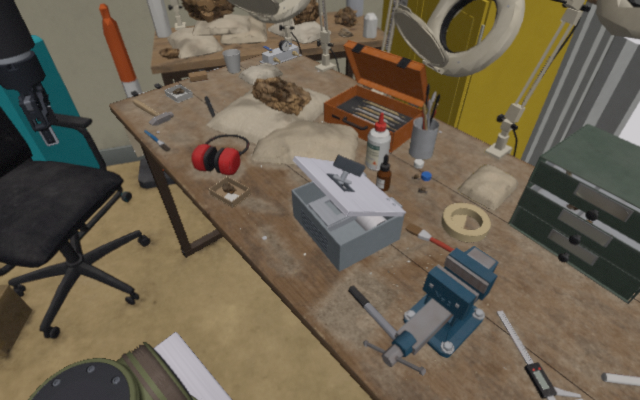

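View pics/b.png

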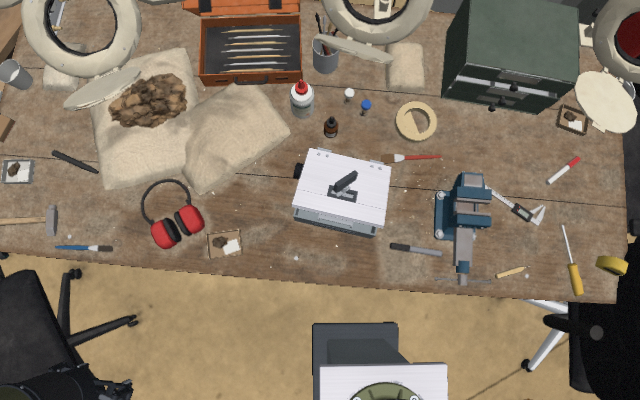

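The box is near (0.575, 0.10), turned slightly clockwise, with its lid open about 0.46 rad (lip at top px (336,216)) and the wing at top px (346,182). I'll move above it and shut the fingers.

carry_out([
  [[0.54,-0.82,0.2,0],[0.54,-0.82,0.2,0],[0.54,-0.82,0.2,0],[0.54,-0.82,0.2,0],[0.54,-0.82,0.2,0],[0.54,-0.82,0.2,0],[0.54,-0.82,0.2,0]],
], claw=0, force=40)

```text
clock: 1.28
tcp_pos: [0.3295, 0.3417, 0.288]
orientation: [[0.955, -0.296, 0.0], [-0.296, -0.955, 0.001], [0.0, -0.001, -1.0]]
force: [0.2, -0.1, 0.9]
grip_width: 0.0005
finger_force: 0.0
```

carry_out([
  [[0.4,-0.82,0.2,0],[0.4,-0.82,0.2,0],[0.4,-0.82,0.2,0],[0.4,-0.82,0.2,0],[0.4,-0.82,0.2,0],[0.4,-0.82,0.2,0],[0,0,0,0],[0,0,0,0]],
])

```text
clock: 1.95
tcp_pos: [0.4256, 0.145, 0.336]
orientation: [[0.954, -0.3, 0.001], [-0.3, -0.954, 0.001], [0.001, -0.001, -1.0]]
force: [-0.9, 1.2, 0.0]
grip_width: 0.0001
finger_force: 0.0
```

Run:
```python
from h import *
np.set_printoptions(precision=4,suppress=True)
s=ctrl.get_state();print(s['clock'],s['joint_positions'],s['tcp_pos'],s['orientation'])
w=ctrl.snapshot('wrist');print(ctrl.camera_info('wrist')['hand_eye'])
t=ctrl.snapshot('top')
c=cv2.resize(t[130:250,270:410],None,fx=4,fy=4,interpolation=cv2.INTER_CUBIC)
cv2.imwrite('pics/c.png',w)
```

```text
1.95 [ 0.7809 -0.3226 -0.0479  0.0002 -1.8441  0.4852] [0.4256 0.145  0.336 ] [[ 0.9539 -0.3001  0.0011]
 [-0.3001 -0.9539  0.0008]
 [ 0.0008 -0.0011 -1.    ]]
[[-0.0004 -0.9595 -0.2816  0.0715]
 [ 1.     -0.0002 -0.0008 -0.0013]
 [ 0.0007 -0.2816  0.9595 -0.1423]
 [ 0.      0.      0.      1.    ]]
```

View pics/c.png

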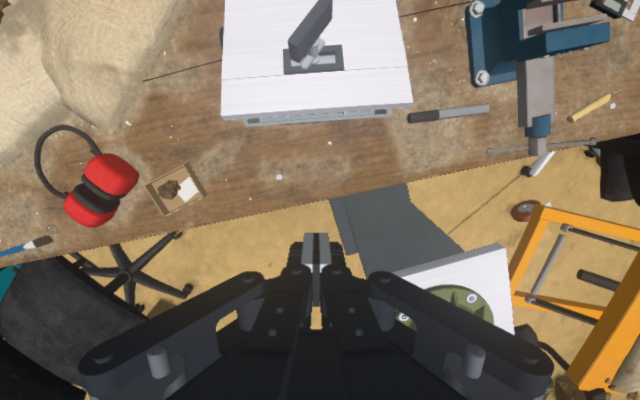

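The wrist view shows the lid's front edge from (221,117) to (411,103), the slot frame at (314,60) and the wing from about (296,60) to (325,5). Now I'll work out the box pose.

Run:
```python
from h import *
from scipy.optimize import brentq
np.set_printoptions(precision=4,suppress=True)
a,b=(117,221),(103,411)
f=lambda z:np.linalg.norm(atz('wrist',a,z)-atz('wrist',b,z))-.204
z=brentq(f,.1,.25);L=atz('wrist',a,z);R=atz('wrist',b,z)
d=L-R;yaw=np.arctan2(-d[0],d[1]);print(z,L,R,(L+R)/2,'yaw',yaw)
al=np.arcsin((z-.086-.004*.9)/.18);lip=(L+R)/2
print('lid',al)
ux=np.array([np.cos(yaw),np.sin(yaw)])
H=lip[:2]+ux*(.18*np.cos(al)+.004*np.sin(al)) # hinge
C=H-.085*ux;print('box centre',C,'hinge',H)
uy=np.array([-ux[1],ux[0]])
print('push pt',H-.148*ux-.055*uy,H-.148*ux+.055*uy,'wing shut',C-.035*ux)
print(proj('top',[[*C,0],[*(H+.1*uy),.086],[*(H-.1*uy),.086]]))
```

```text
0.17072775044957145 [0.5239 0.2246 0.1707] [0.4772 0.026  0.1707] [0.5006 0.1253 0.1707] yaw -0.2308004630517002
lid 0.46756023744098574
box centre [0.576  0.1076] hinge [0.6588 0.0881]
push pt [0.5021 0.0684] [0.5273 0.1755] wing shut [0.5419 0.1156]
[[338.6678 195.3399]
 [308.1774 146.281 ]
 [388.4687 164.5174]]
```

carry_out([
  [[0.24,-0.24,-0.4,-1],[0.24,-0.24,-0.4,-1],[0.24,-0.24,-0.4,-1],[0.24,-0.24,-0.4,-1],[0.24,-0.24,-0.4,-1],[0.24,-0.24,-0.4,-1],[0.24,-0.24,-0.4,-1],[0.24,-0.24,-0.4,-1]],
])

```text
clock: 2.72
tcp_pos: [0.5017, 0.0708, 0.2059]
orientation: [[0.588, -0.809, -0.001], [-0.809, -0.588, -0.0], [-0.0, 0.001, -1.0]]
force: [-0.3, 1.0, -0.0]
grip_width: 0.0
finger_force: 0.0
```

carry_out([
  [[0,0,-0.35,0],[0,0,-0.35,0],[0,0,-0.35,0],[0,0,-0.35,0],[0,0,-0.35,0],[0,0,-0.3,0],[0,0,-0.3,0],[0,0,-0.3,0]],
])

```text
clock: 3.38
tcp_pos: [0.5016, 0.0707, 0.1004]
orientation: [[0.59, -0.807, -0.0], [-0.807, -0.59, 0.0], [-0.0, -0.0, -1.0]]
force: [-0.7, 1.0, 2.5]
grip_width: 0.0001
finger_force: 1.0
```

carry_out([
  [[0,0,-0.1,0],[0,0,-0.1,0],[0,0,-0.08,0],[0,0,-0.05,0],[0,0,0,0]],
])

```text
clock: 3.8
tcp_pos: [0.502, 0.0699, 0.09]
orientation: [[0.589, -0.808, 0.001], [-0.808, -0.589, -0.0], [0.001, -0.001, -1.0]]
force: [-6.8, 0.9, 9.9]
grip_width: -0.0002
finger_force: 4.9
```

The lid is shut: contact at z = 0.090 m with 10 N. I'll back off, open the claw and look at the wing.

carry_out([
  [[0,0,0.9,0],[0,0,0.9,0],[0,0,0.9,0],[0.03,0.59,0.6,0],[0.03,0.59,0.6,0],[0.03,0.59,0.6,0],[0.03,0.59,0.6,0],[0,0,0,0]],
], claw=1)

```text
clock: 4.47
tcp_pos: [0.5079, 0.1672, 0.297]
orientation: [[0.591, -0.807, 0.006], [-0.807, -0.591, 0.003], [0.001, -0.007, -1.0]]
force: [0.2, -1.0, -0.2]
grip_width: 0.0855
finger_force: 0.0
```

Run:
```python
from h import *
np.set_printoptions(precision=4,suppress=True)
s=ctrl.get_state();print(s['clock'],s['joint_positions'],s['tcp_pos'])
w=ctrl.snapshot('wrist')
l=ctrl.landmark_of('wrist','wing_grip');m=ctrl.cut_out('wrist','wing_grip')
if l: print(l[0]['conf'],l[0]['location'],atz('wrist',l[0]['location'],.1325,s))
if m: print(m[0]['conf'],m[0]['rect'],m[0]['pixels'].sum())
l=ctrl.landmark_of('wrist','lid_lip')
if l: print('lip',l[0]['conf'],l[0]['location'],atz('wrist',l[0]['location'],.09,s))
cv2.imwrite('pics/d.png',w)
```

```text
4.4667 [ 0.6955 -0.1226  0.0462  0.0017 -1.7326 -0.0634] [0.5079 0.1672 0.297 ]
0.91 [126.3, 324.5] [0.538  0.114  0.1325]
0.86 [315.1, 93.1, 332.7, 158.2] 729
lip 0.69 [162.1, 356.9] [0.4766 0.1257 0.09  ]
```

View pics/d.png

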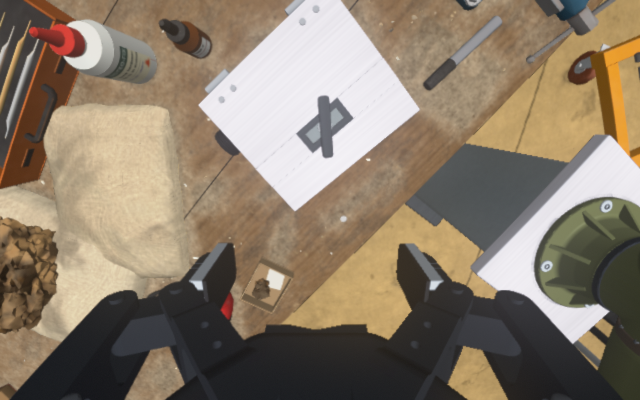

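The lid lies flat with its front edge from (295,210) to (419,109). The wing's top runs from (324,97) to (328,156), turned from the slot.

Run:
```python
from h import *
np.set_printoptions(precision=4,suppress=True)
s=ctrl.get_state()
L=atz('wrist',(210,295),.09,s);R=atz('wrist',(109,419),.09,s);d=L-R;yaw=np.arctan2(-d[0],d[1])
print(L,R,np.linalg.norm(d),'yaw',yaw)
lip=(L+R)[:2]/2;ux=np.array([np.cos(yaw),np.sin(yaw)]);print('wing via lid',lip+.06*ux)
ctrl.snapshot('wrist');m=ctrl.cut_out('wrist','wing_grip')[0]['pixels']
ys,xs=np.nonzero(m);r=cv2.fitLine(np.c_[xs,ys].astype(np.float32),cv2.DIST_L2,0,.01,.01).ravel();print(r)
for p,q in (((156,328),(97,324)),((r[3]-25*r[1],r[2]-25*r[0]),(r[3]+25*r[1],r[2]+25*r[0]))):
    A=atz('wrist',p,.1455,s);B=atz('wrist',q,.1455,s);e=B-A;h=np.arctan2(e[1],e[0])
    print('wing',(A+B)/2,np.linalg.norm(e),'heading',h,'rot vs slot(mod pi)',(h-yaw-np.pi/2)%np.pi,(h-yaw-np.pi/2)%np.pi-np.pi)
th=np.arctan2(s['orientation'][1,1],s['orientation'][0,1]);print('tool y heading',th)
```

```text
[0.5011 0.2194 0.09  ] [0.4542 0.0269 0.09  ] 0.19808971962804198 yaw -0.2394907651558793
wing via lid [0.5359 0.1089]
[  0.0861   0.9963 320.535  127.4744]
wing [0.5342 0.1098 0.1455] 0.05868378723297283 heading -0.8623977266277063 rot vs slot(mod pi) 0.9478893653230696 -2.1937032882667236
wing [0.5382 0.1137 0.1455] 0.04967144874956186 heading 2.2930105330449058 rot vs slot(mod pi) 0.9617049714058883 -2.179887682183905
tool y heading -2.5117254612280435
```

carry_out([
  [[0.24,-0.46,-0.55,0.33],[0.24,-0.46,-0.55,0.33],[0.24,-0.46,-0.55,0.33],[0,0,0,0],[0,0,0,0]],
])

```text
clock: 5.18
tcp_pos: [0.5348, 0.1073, 0.2241]
orientation: [[0.649, -0.761, -0.003], [-0.761, -0.649, -0.002], [-0.001, 0.004, -1.0]]
force: [-0.8, -0.2, 0.7]
grip_width: 0.0858
finger_force: 0.0
```

Run:
```python
from h import *
np.set_printoptions(precision=4,suppress=True)
s=ctrl.get_state();print(s['tcp_pos'])
w=ctrl.snapshot('wrist');cv2.imwrite('pics/e.png',w)
R=s['orientation'];p=s['tcp_pos']
for z in (.1455,.12): print('tcp below',proj('wrist',[[p[0],p[1],z]],s))
P=np.array([[.537,.112,.1455]]);print(proj('wrist',P,s))
l=ctrl.landmark_of('wrist','wing_grip')
if l: q=atz('wrist',l[0]['location'],.1325,s);print(l[0]['conf'],l[0]['location'],q,'in tool',R.T@(q-p))
```

```text
[0.5348 0.1073 0.2241]
tcp below [[316.9206 203.8319]]
tcp below [[316.7252 195.4534]]
[[311.361  206.2851]]
0.72 [202.8, 307.9] [0.5388 0.1149 0.1325] in tool [-0.0031 -0.0083  0.0916]
```

View pics/e.png

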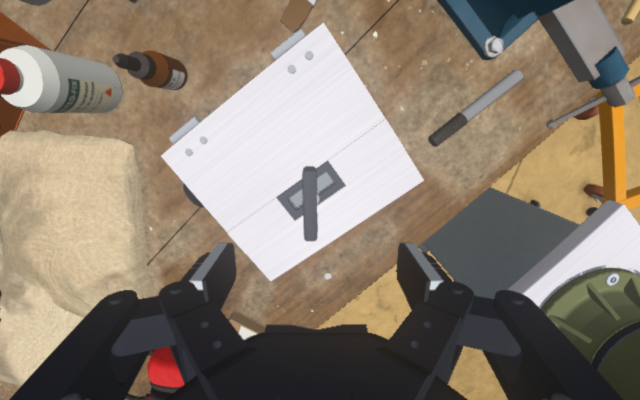

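The wing's top is centred at (310,203) and parallel to the tool's x. The TCP needs about 6 mm of correction along the closing line, then I go down and grip.

carry_out([
  [[0.11,0.1,-0.4,0],[0,0,-0.45,0],[0,0,-0.45,0],[0,0,-0.45,0],[0,0,-0.4,0],[0,0,-0.35,0],[0,0,-0.1,0],[0,0,0,0]],
])

```text
clock: 5.95
tcp_pos: [0.5395, 0.1135, 0.122]
orientation: [[0.652, -0.758, -0.0], [-0.758, -0.652, -0.0], [-0.0, 0.001, -1.0]]
force: [-0.1, -0.2, 0.8]
grip_width: 0.0852
finger_force: 0.0
```

carry_out([
  [[0,0,0,0],[0,0,0,0],[0,0,0,0],[0,0,0,0],[0,0,0,0]],
], claw=0, force=50)

```text
clock: 6.37
tcp_pos: [0.54, 0.1132, 0.1226]
orientation: [[0.651, -0.759, 0.001], [-0.759, -0.651, 0.0], [0.0, -0.001, -1.0]]
force: [-0.0, -0.3, -0.7]
grip_width: 0.0257
finger_force: 0.0
```

carry_out([
  [[0,0,0,0],[0,0,0,0],[0,0,0,0],[0,0,0,0]],
])

```text
clock: 6.7
tcp_pos: [0.5386, 0.1119, 0.1219]
orientation: [[0.651, -0.759, -0.003], [-0.759, -0.651, -0.002], [-0.0, 0.004, -1.0]]
force: [-5.4, -3.3, 2.5]
grip_width: 0.0108
finger_force: 53.2
```

carry_out([
  [[-0.03,-0.03,0,-0.5],[0,0,0,-1],[0,0,0,-1],[0,0,0,-1],[0,0,0,-1],[0,0,0,-1],[0,0,0,-1],[0,0,0,-1]],
])

```text
clock: 7.37
tcp_pos: [0.5377, 0.1112, 0.122]
orientation: [[0.105, -0.994, -0.002], [-0.994, -0.105, -0.001], [0.001, 0.002, -1.0]]
force: [-5.0, -2.0, 2.6]
grip_width: 0.0106
finger_force: 53.2
```

carry_out([
  [[0,0,0,-1],[0,0,0,-1],[0,0,0,-1],[0,0,0,-1],[0,0,0,-0.3],[0,0,0,0],[0,0,0,0]],
])

```text
clock: 7.95
tcp_pos: [0.5373, 0.1112, 0.1219]
orientation: [[-0.233, -0.972, -0.003], [-0.972, 0.233, -0.001], [0.002, 0.003, -1.0]]
force: [-6.8, -1.4, 2.9]
grip_width: 0.0105
finger_force: 53.3
```

Run:
```python
from h import *
np.set_printoptions(precision=4,suppress=True)
s=ctrl.get_state();R=s['orientation'];print(s['tcp_pos'],s['joint_positions'],np.arctan2(R[1,1],R[0,1]),s['wrist_torque'])
w=ctrl.snapshot('wrist');cv2.imwrite('pics/f.png',w)
```

```text
[0.5373 0.1112 0.1219] [ 0.57   -0.0787 -0.2311 -0.0005 -1.4219 -0.805 ] 2.906438225478139 [-0.4901  2.1569 -0.0612]
```

View pics/f.png

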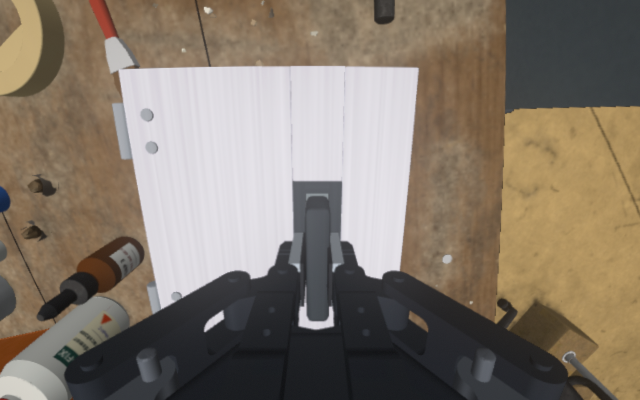

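The wing lines up with the slot (both centred on column 317). I'll ease the side load and push in.

carry_out([
  [[-0.05,0,0,0],[0,0,0,0],[0,0,-0.1,0],[0,0,-0.1,0],[0,0,-0.1,0],[0,0,-0.1,0],[0,0,-0.1,0],[0,0,-0.1,0]],
])

```text
clock: 8.67
tcp_pos: [0.5369, 0.1114, 0.098]
orientation: [[-0.233, -0.973, 0.001], [-0.973, 0.233, -0.001], [0.001, -0.001, -1.0]]
force: [-1.4, -5.0, 12.3]
grip_width: 0.011
finger_force: 55.0
```

carry_out([
  [[0,0,-0.05,0],[0,0,-0.05,0],[0,0,-0.05,0],[0,0,0,0],[0,0,0,0]],
])

```text
clock: 9.08
tcp_pos: [0.5374, 0.1114, 0.0977]
orientation: [[-0.232, -0.973, 0.004], [-0.973, 0.232, -0.001], [-0.0, -0.004, -1.0]]
force: [-12.8, -5.6, 28.0]
grip_width: 0.0109
finger_force: 57.2
```

Run:
```python
from h import *
w=ctrl.snapshot('scene')
cv2.imwrite('pics/g.png',cv2.resize(w[120:260,270:430],None,fx=4,fy=4,interpolation=cv2.INTER_CUBIC))
```

```text
(no output)
```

View pics/g.png

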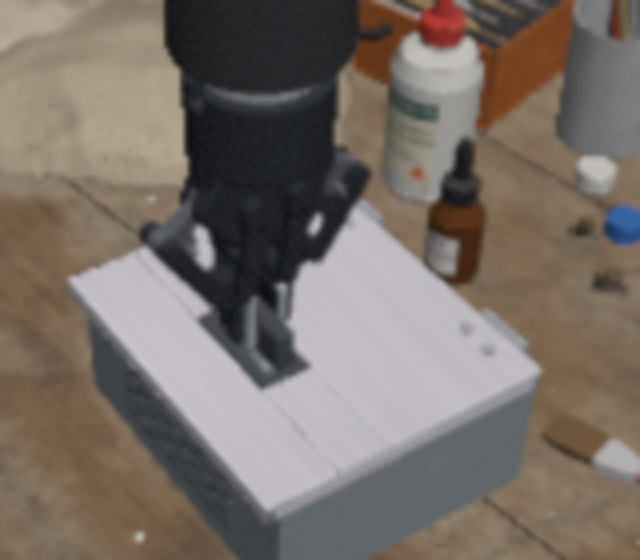

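The wing is low over the lid and met a hard stop after 24.3 mm, so it is home. I'll ease the load and turn it clockwise.

carry_out([
  [[-0.05,0,0.12,0],[0,0,0,-0.5],[0,0,0,-1],[0,0,0,-1],[0,0,0,-1],[0,0,0,-1],[0,0,0,-1],[0,0,0,-1]],
], force=70)

```text
clock: 9.8
tcp_pos: [0.5359, 0.1116, 0.0982]
orientation: [[-0.688, -0.726, 0.003], [-0.726, 0.688, -0.0], [-0.002, -0.003, -1.0]]
force: [2.0, -4.6, 7.1]
grip_width: 0.0106
finger_force: 70.1
```

carry_out([
  [[0,0,0,-1],[0,0,0,-1],[0,0,0,-1],[0,0,0,-1],[0,0,0,-1],[0,0,0,-1],[0,0,0,-1],[0,0,0,-1]],
])

```text
clock: 10.47
tcp_pos: [0.5354, 0.1122, 0.0982]
orientation: [[-0.985, -0.172, 0.002], [-0.172, 0.985, 0.001], [-0.003, 0.0, -1.0]]
force: [-0.5, -1.8, 8.2]
grip_width: 0.0106
finger_force: 70.4
```

Run:
```python
from h import *
s=ctrl.get_state();R=s['orientation'];print(s['joint_positions'],np.arctan2(R[1,1],R[0,1]),s['wrist_torque'])
```

```text
[ 5.74512000e-01 -7.82886385e-02 -2.74880520e-01  7.03700159e-04
 -1.37168639e+00 -1.97279837e+00] 1.7434450582477827 [-0.85350882  0.24977988  0.06830392]
```

carry_out([
  [[0,0,0,-1],[0,0,0,-1],[0,0,0,-1],[0,0,0,-1],[0,0,0,-0.7],[0,0,0,0],[0,0,0,0]],
])

```text
clock: 11.05
tcp_pos: [0.5353, 0.1127, 0.0982]
orientation: [[-0.98, 0.198, 0.002], [0.198, 0.98, 0.002], [-0.002, 0.002, -1.0]]
force: [-1.5, -0.5, 8.4]
grip_width: 0.0106
finger_force: 70.4
```

Run:
```python
from h import *
s=ctrl.get_state();R=s['orientation'];print(s['joint_positions'],np.arctan2(R[1,1],R[0,1]),s['wrist_torque'])
```

```text
[ 5.74970069e-01 -7.83691215e-02 -2.74764753e-01 -8.29803290e-06
 -1.37146691e+00 -2.34532264e+00] 1.3712406028487718 [-0.37574442  0.49097535  0.00204182]
```

carry_out([
  [[0,0,0,-0.4],[0,0,0,-0.4],[0,0,0,-0.4],[0,0,0,0],[0,0,0,0]],
])

```text
clock: 11.47
tcp_pos: [0.5352, 0.1129, 0.0982]
orientation: [[-0.957, 0.289, 0.002], [0.289, 0.957, 0.002], [-0.002, 0.002, -1.0]]
force: [-1.4, -0.9, 8.3]
grip_width: 0.0106
finger_force: 72.8
```

Run:
```python
from h import *
s=ctrl.get_state();R=s['orientation'];print(np.arctan2(R[1,1],R[0,1]),s['wrist_torque'])
```

```text
1.277455400383671 [-0.29239461  0.60316906  1.04861515]
```

Torque rose to 1.05 N m, so the wing is against its stop. I'll let go and retreat upward.

carry_out([
  [[0,0,0,0],[0,0,0,0],[0,0,0,0],[0,0,0,0],[0,0,0,0],[0,0,0,0],[0,0,0,0]],
], claw=1)

```text
clock: 12.05
tcp_pos: [0.5345, 0.1118, 0.0967]
orientation: [[-0.956, 0.292, -0.0], [0.292, 0.956, 0.0], [0.0, 0.0, -1.0]]
force: [0.5, 0.5, 0.3]
grip_width: 0.0855
finger_force: 0.0
```

carry_out([
  [[0,0,0.4,0],[0,0,0.6,0],[0,0,0.8,0],[0,0,0.8,0],[0,0,0.8,0],[0,0,0.8,0],[0,0,0,0],[0,0,0,0]],
])

```text
clock: 12.72
tcp_pos: [0.5353, 0.1121, 0.2673]
orientation: [[-0.956, 0.292, 0.004], [0.292, 0.956, 0.002], [-0.003, 0.003, -1.0]]
force: [-1.2, -0.0, -0.8]
grip_width: 0.0855
finger_force: 0.0
```

Run:
```python
from h import *
s=ctrl.get_state();print(s['tcp_pos'],s['force'])
w=ctrl.snapshot('wrist');cv2.imwrite('pics/i.png',w)
m=ctrl.cut_out('wrist','wing_grip')
if m:
    ys,xs=np.nonzero(m[0]['pixels']);r=cv2.fitLine(np.c_[xs,ys].astype(np.float32),cv2.DIST_L2,0,.01,.01).ravel()
    A=atz('wrist',(r[3]-25*r[1],r[2]-25*r[0]),.121,s);B=atz('wrist',(r[3]+25*r[1],r[2]+25*r[0]),.121,s)
    e=B-A;print(m[0]['conf'],r,'heading',np.arctan2(e[1],e[0])%np.pi,'expect',-.237+np.pi)
```

```text
[0.53527712 0.11212388 0.26728176] [-1.17139845 -0.0201405  -0.79968458]
0.72 [4.7239672e-02 9.9888361e-01 3.1594751e+02 1.8321277e+02] heading 2.8911111707409285 expect 2.904592653589793
```

View pics/i.png

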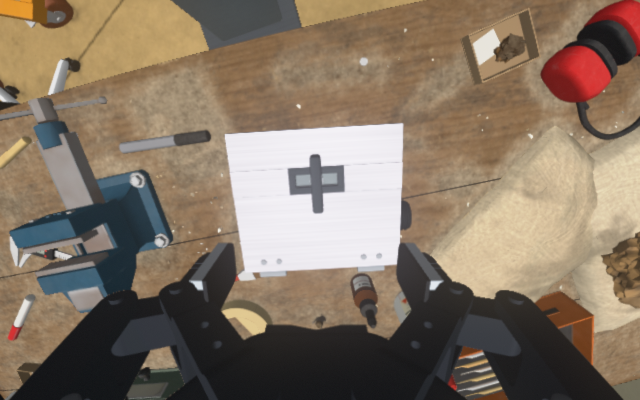

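The wing at (316,183) now stands crosswise to the slot. Its heading is within 0.015 rad of the box's x, the lid is shut, and the tray, marker and brush are undisturbed. I'll hand the job in.

```bash
python3 -c "
from plant import ctrl
print(ctrl.job_done())"
```

```text
the job is handed in; nothing more can be done
None
```

The lid is shut and the wing fastener is pushed home and turned a quarter turn clockwise to its stop; the gripper has let go, the tray, marker and brush were not touched, and I handed the job in at about 13 s (no verdict was returned).

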